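# Vent the gas line at the gauged coupler of the drinks counter

### The arm

A 7-joint arm with a two-finger parallel gripper is mounted at the origin on the work surface. World frame = base frame: x ahead of the robot, y to its left, z up, the work surface at z = 0. Lengths are in m, angles in rad, forces in N, time in s.
With the tool pointing down it reaches from about 0.4 to 0.85 m from the base axis. Payload 10.4 kg.
Tool frame: the origin (TCP) lies where the fingers leave the gripper's body, on its centre line; the fingertips stand 73 mm ahead of it and the grasp point (between the pads) lies 54 mm ahead of it; z points along the fingers, y is the line along which they close (so a half turn about z gives the same grasp; the last joint's range is limited). The gripper opens to 85 mm and grips with 20 to 120 N. Pads are 22 mm wide; open, the fingers measure 114 mm over their backs; the gripper's body (76 mm by 85 mm) begins 54 mm behind the grasp point. The pads swing forward as they close: fully open they stand 13 mm farther back than shut.
Start: joints at [1.272, 0.332, -0.065, 1.46, 0.022, 1.35, -0.088], TCP at [0.17, -0.601, 0.304] pointing down, gripper open.
Joint ranges: [-2.6, 2.6], [-0.5, 2.12], [-1.47, 1.34], [0.16, 2.42], [-1.27, 4.41], [0.06, 2.06], [-2.6, 2.6]. Speed limits (rad/s): [2.22, 2.22, 2.79, 2.79, 3.14, 3.14, 3.14].

### API

Orientations are given as a unit quaternion [x, y, z, w].
In Python, from workcell import manip, camera gives the robot as it stands. The module is installed in compiled form; this text tells all that it offers.
- The arm moves only by the shell command python3 -m creep 'ROWS' [OPENING] [FORCE]. ROWS is JSON, a list of rows, each a list of 2 entries, a list of its own where there are three numbers: the shift along the tool's x, y, z in mm, then the turn about the tool's z in rad. In form: [[[tx, ty, tz], twist], ...]. A call has 1 to 5 rows; each row is the pose to reach, as a shift and turn from the pose commanded when the call began, along the tool's axes at that moment; what a row does not reach only later rows make up. A row lasts 1/12 s, in which the tool goes at most 41.7 mm and 7.16 degrees, less where a joint would pass 70% of its speed; a pose out of reach is approached as far as the arm can. A call with a gripper value outside its range is refused whole. OPENING is the opening, from 0 (shut) to 1 (fully open), set as the call begins (- or left out, the last holds). The fingers move at their own pace and stop on an object; FORCE is the grip in N (left out, the last holds). Time passes only in rows, so rows that repeat a pose let the fingers close. It gives the time, the measured TCP pose, the force, the opening and the grip force at its end, in the units of the state.
- manip.get_obs(): the state, without advancing time (a new reading comes with each control period).
- camera(name): name is "side" or "top"; returns a dict with "pixels" (384x512x3 uint8, red, green, blue), "z_map" (384x512 float32, m along the optical axis (not along the pixel's ray), 0 where there is no reading), "fx", "fy", "cx", "cy" (pixels), "extrinsics" (4x4, takes a point from world to camera coordinates). Camera axes: x right, y down, z forward; pixel columns grow to the right and rows downward; lengths in m; the calibration is good to about 2 mm. A picture is of the moment at which its call begins.
- manip.hand_in(): hands the job in; it is judged then, once.
The state is a dict: "clock": time; "joint_pos": joint angles; "joint_velocities": joint speeds; "tau": joint torques, N m; "position": TCP position; "ee_rot": TCP orientation; "ft_force": force on the tool from outside, world axes, zero at the start; "torque": the same for the moment, N m; "grip_width": opening from 0.0 (shut) to 1.0 (fully open); "grasp_force": force on a finger pad.
Only numpy, scipy, OpenCV 4.12 (cv2) and the standard library are available. Lean on these libraries where they do the work, as an engineer would, in place of code of your own. Each camera call takes 0.05 s, during which the arm holds its last target. There are 200 camera calls.

### The job

The gas bottle of the drinks dispenser is to be changed, so vent its line: on the quick coupler that has the round pressure gauge plugged into its mouth, pull the spring sleeve fully back towards its post, keep it back for about a second, then let go of it there so that it snaps forward, fully home. Do not pull the sleeve of the other coupler, whose mouth is empty.

Things in the scene. Friction and masses are not known exactly. Their poses are not given: they have to be found in the camera images.
- gauged_grip (a point): centre of the round steel sleeve (32 mm diameter, 36 mm long, axis level, 80 mm above the table) on the coupler with the gauge; moves with the sleeve. x axis: along the coupler, in the pull-back direction (mouth to post); z up. Pinch it across y from above; 50 mm clear on both sides. Gauge: round steel case 52 mm wide, white dial up, centre 78 mm ahead of this point, top 94 mm above the table.
- gauged_sleeve (a joint): slide of that sleeve, m: 0 fully forward, grows as it is pulled back to the stop at 0.016. Its spring resists with 7 N at 0, 13 N at the stop, and drives it forward once let go. The sleeve to pull. Behind it a 32 mm wide brass nut starts 56 mm, and a fixed aluminium post (55 mm wide, 105 mm high) 72 mm behind the sleeve's forward centre.
- bare_grip (a point): centre of the round steel sleeve (32 mm diameter, 36 mm long, axis level, 80 mm above the table) on the coupler with the empty mouth; moves with the sleeve. x axis: along the coupler, in the pull-back direction (mouth to post); z up. Pinch it across y from above; 50 mm clear on both sides. Same coupler and post, no gauge. (A third post has a ball valve and no sleeve.)
- bare_sleeve (a joint): slide of that sleeve, m: 0 fully forward, grows as it is pulled back to the stop at 0.016. Its spring resists with 7 N at 0, 13 N at the stop, and drives it forward once let go. Leave this one alone.
Mind the look-alikes: they are no part of the job. Leave any blue look-alike of the part that bears bare_grip alone.

How it is judged:
By the outcome, as a careful person would: the job done as asked, in the order asked, and still so for the second after the job is handed in, with the robot touching nothing.
It also fails if it takes over 29 s, if anything falls off the work surface, if the arm or the gripper's body presses on something with over 40 N, if the wrist force passes 120 N, or if a joint passes its speed limit or range.

## Working session

There is one attempt and no reset: what is moved stays moved. The work goes in short steps, Python scripts to look and compute and a shell command to move; the robot and the scene stay as the last step left them, time stands still between calls to the robot, and variables do not carry over. Pictures are saved under pics/ and viewed, at most 10 in all, crops included, and the job is handed in when it is done.

```bash
mkdir -p pics; cat > h.py <<'E'
import numpy as np, cv2
from workcell import manip, camera
def pts(c):
    h,w=c["z_map"].shape; u,v=np.meshgrid(np.arange(w),np.arange(h)); z=c["z_map"]
    P=np.stack([(u-c["cx"])/c["fx"]*z,(v-c["cy"])/c["fy"]*z,z],-1)
    E=np.array(c["extrinsics"]); return (P-E[:3,3])@E[:3,:3]
E
python3 - <<'E'
from h import *
o=manip.get_obs(); print(o)
for n in("top","side"):
    c=camera(n); np.savez(n+".npz",**c); cv2.imwrite(f"pics/{n}0.png",c["pixels"][...,::-1]); print(n,c["fx"],c["fy"],c["cx"],c["cy"],np.round(c["extrinsics"],3).tolist())
E
```

```text
{'clock': 0.0, 'joint_pos': array([ 1.27235188,  0.33286982, -0.06469915,  1.4609314 ,  0.02160697,
        1.34991233, -0.08849223]), 'joint_velocities': array([-1.05405995e-03, -2.41948364e-04,  1.23766984e-03,  3.31560276e-05,
        2.42884025e-04,  1.54569112e-04, -6.43880245e-04]), 'tau': array([-7.93473737e-04, -6.25442076e+01,  4.85861942e-02, -3.91599941e+01,
        1.62525015e-02,  9.96464136e-03,  4.07384300e-05]), 'position': array([ 0.17014764, -0.60111122,  0.30312188]), 'ee_rot': array([ 9.90501533e-01,  1.37499835e-01, -1.34263551e-04, -6.99799169e-04]), 'ft_force': array([-0.84089192,  0.02403322, -0.22541986]), 'torque': array([ 0.00631916, -0.06259231, -0.03198128]), 'grasp_force': 0.0, 'grip_width': 1.0033204165921494}
top 374.2626364446168 374.2626364446168 256.38005926363246 195.4394288875913 [[0.011, -1.0, 0.013, -0.002], [-0.984, -0.014, -0.178, 0.382], [0.178, -0.011, -0.984, 0.901], [0.0, 0.0, 0.0, 1.0]]
side 399.313511954112 399.313511954112 253.52145820357626 193.51274813443843 [[-0.997, -0.075, 0.02, 0.397], [-0.069, 0.741, -0.668, 0.075], [0.036, -0.668, -0.744, 0.905], [0.0, 0.0, 0.0, 1.0]]
```

View pics/top0.png

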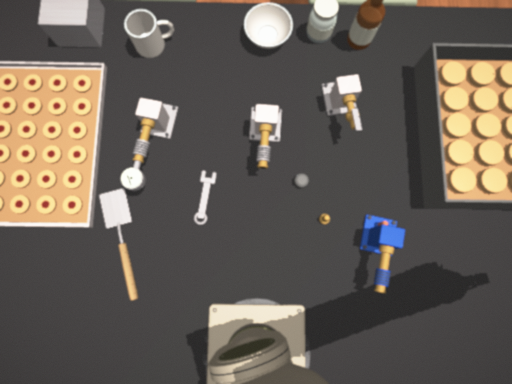

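View pics/side0.png

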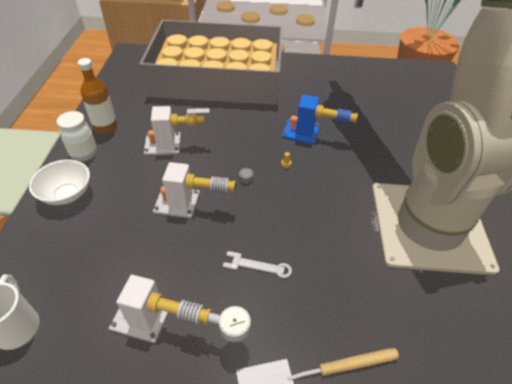

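Top-view candidates: gauged coupler sleeve (141,147), bare-mouth sleeve (264,155), blue look-alike (382,275), and the ball valve at (350,100) with no sleeve. I choose (141,147), since the white dial at (133,179) sits in its mouth. Next I check that in a crop and measure it.

```bash
python3 - <<'E'
from h import *
c=dict(np.load("top.npz")); s=dict(np.load("side.npz"))
a=cv2.resize(c["pixels"][90:200,95:190,::-1],None,fx=4,fy=4,interpolation=cv2.INTER_CUBIC)
b=cv2.resize(s["pixels"][265:350,100:265,::-1],None,fx=2.4,fy=2.4,interpolation=cv2.INTER_CUBIC)
o=np.zeros((440,800,3),np.uint8);o[:a.shape[0],:a.shape[1]]=a;o[:b.shape[0],400:400+b.shape[1]]=b[:,:400]
cv2.imwrite("pics/crop.png",o)
for n,im,(u0,u1,v0,v1) in(("top",c,(105,185,90,200)),("side",s,(100,265,265,350))):
    P=pts(im)[v0:v1,u0:u1].reshape(-1,3); C=im["pixels"][v0:v1,u0:u1].reshape(-1,3).astype(int)
    ok=im["z_map"][v0:v1,u0:u1].ravel()>0
    z=P[:,2]; w=C.min(1)>140
    br=(C[:,0]-C[:,2]>60)
    for lab,m in(("posttop",ok&(z>.098)&(z<.112)),("dial",ok&w&(z>.085)&(z<.1)),("brass",ok&br&(z>.07)&(z<.11)),("coupler",ok&(z>.088)&(z<.0975)&~w&~br)):
        if m.sum(): print(n,lab,m.sum(),P[m].mean(0).round(4),P[m].min(0).round(3),P[m].max(0).round(3))
E
```

```text
top posttop 428 [0.5765 0.2653 0.1043] [0.475 0.236 0.098] [0.605 0.296 0.11 ]
top dial 567 [0.4356 0.2911 0.0929] [0.384 0.235 0.085] [0.595 0.323 0.1  ]
top brass 263 [0.518  0.2752 0.0894] [0.451 0.255 0.08 ] [0.559 0.3   0.098]
top coupler 66 [0.5257 0.2701 0.0915] [0.39  0.236 0.088] [0.587 0.3   0.097]
side posttop 846 [0.5772 0.2703 0.1046] [0.473 0.238 0.098] [0.603 0.299 0.108]
side dial 1192 [0.4387 0.2972 0.093 ] [0.383 0.256 0.085] [0.602 0.326 0.1  ]
side brass 554 [0.519  0.282  0.0891] [0.452 0.254 0.075] [0.559 0.303 0.098]
side coupler 125 [0.5236 0.286  0.0918] [0.394 0.245 0.088] [0.604 0.326 0.097]
```

View pics/crop.png

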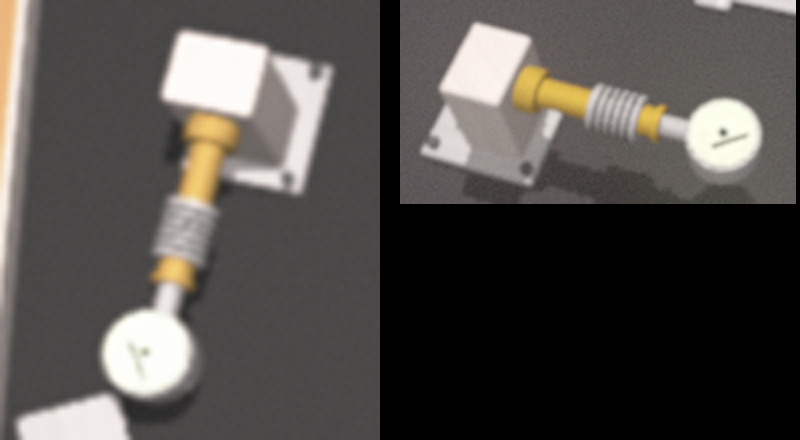

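The crop confirms it: a gauge dial at crop (148,354), the ribbed steel sleeve at (186,231) and the post behind. I'll cast rays in both views for dial, post top and sleeve.

```bash
python3 - <<'E'
from h import *
def ray(c,u,v,z):
    E=np.array(c["extrinsics"]);R=E[:3,:3];o=-R.T@E[:3,3]
    d=R.T@np.array([(u-c["cx"])/c["fx"],(v-c["cy"])/c["fy"],1]);return (o+d*(z-o[2])/d[2])[:2]
D={"top":dict(np.load("top.npz")),"side":dict(np.load("side.npz"))}
px={"top":dict(d=(132,178.5),s=(95+186/4,90+231/4)),"side":dict(d=(100+323/2.4,265+135/2.4),s=(100+217/2.4,265+111/2.4))}
res=[]
for n,c in D.items():
    C=c["pixels"].astype(int);P=pts(c)
    m=((C.min(2)>150)&(P[...,2]>.084)&(P[...,2]<.115)).astype(np.uint8)
    k,L,S,ce=cv2.connectedComponentsWithStats(m)
    d0=px[n]["d"]; l=L[int(d0[1]),int(d0[0])]
    cs,_=cv2.findContours((L==l).astype(np.uint8),0,2)
    e=cv2.minEnclosingCircle(cs[0]);
    d=ray(c,*ce[l],.094); s=ray(c,*px[n]["s"],.083)
    h=((P[...,2]>.1)&(P[...,2]<.11)&(np.hypot(P[...,0]-.577,P[...,1]-.268)<.05)).astype(np.uint8)
    cs,_=cv2.findContours(h,0,2); q=max(cs,key=cv2.contourArea)
    r=cv2.moments(q);pc=ray(c,r["m10"]/r["m00"],r["m01"]/r["m00"],.105)
    w=np.array([ray(c,*x[0],.105) for x in q],np.float32)
    print(n,"dial",ce[l],e,S[l,4],d,"sleeve",s,"post",pc,cv2.minAreaRect(w))
    v=pc-d;v/=np.linalg.norm(v);v2=s-d
    print(" dir",v,np.degrees(np.arctan2(v[1],v[0])),"dial-sleeve",np.linalg.norm(v2),np.degrees(np.arctan2(v2[1],v2[0])),"pred",d+.078*v)
E
```

```text
top dial [132.04938272 176.74074074] ((132.5, 174.0), 14.705541610717773) 405 [0.41132524 0.29621724] sleeve [0.48586876 0.28217837] post [0.57752982 0.26502018] ((0.5775386095046997, 0.265097439289093), (0.055133599787950516, 0.04589374363422394), 79.10452270507812)
 dir [ 0.98283608 -0.18448102] -10.630876145472135 dial-sleeve 0.07585397849392016 -10.665653256269767 pred [0.48798646 0.28182772]
side dial [232.22705314 320.91183575] ((228.80555725097656, 319.3611145019531), 21.2578125) 828 [0.41205264 0.30176224] sleeve [0.48449858 0.28592953] post [0.57781301 0.27017772] ((0.5774358510971069, 0.26933273673057556), (0.05542576313018799, 0.04626627638936043), 79.47465515136719)
 dir [ 0.98232646 -0.18717565] -10.788004115688562 dial-sleeve 0.07415584130918036 -12.327885824059768 pred [0.48867411 0.28716254]
```

Sleeve is at about (0.4845, 0.2847), with pull direction yaw −10.7°. I'll go at height via x≈0.45, using tool x at yaw 169.3°, which keeps joint 7 well within range.

```bash
cat > d.py <<'E'
import sys
from h import *
from scipy.spatial.transform import Rotation as R
o=manip.get_obs();r=R.from_quat(o["ee_rot"]);t=np.array(eval(sys.argv[1]))
X=r.as_matrix()[:,0];yaw=np.degrees(np.arctan2(X[1],X[0]))
print("t",round(o["clock"],2),"pos",o["position"].round(4),"yaw",yaw.round(1),"tilt",r.as_matrix()[:,2].round(3),"q1,7",o["joint_pos"][[0,6]].round(2))
print("shift mm",(r.inv().apply(t-o["position"])*1e3).round(1),"twist",round(-np.radians((169.3-yaw+180)%360-180),3))
E
python3 -m creep '[[[350,-210,0],-0.6],[[350,-210,0],-0.6],[[350,-210,0],-0.6],[[350,-210,0],-0.6],[[350,-210,0],-0.6]]' 1
python3 d.py "[.48,-.05,.3]"
```

```text
clock: 0.52
position: [0.3138, -0.4478, 0.3037]
ee_rot: [0.904, 0.427, -0.0, -0.0]
ft_force: [1.6, -0.6, -0.3]
grip_width: 0.998
grasp_force: 0.0
t 0.52 pos [ 0.3138 -0.4478  0.3037] yaw 50.5 tilt [-0.  0. -1.] q1,7 [1.11 0.15]
shift mm [ 412.8 -124.5    3.7] twist -2.073
```

```bash
python3 -m creep '[[[413,-125,0],-0.6],[[413,-125,0],-0.6],[[413,-125,0],-0.6],[[413,-125,0],-0.6],[[413,-125,0],-0.6]]' >/dev/null
python3 d.py "[.48,-.05,.3]"
```

```text
t 0.93 pos [ 0.3944 -0.2558  0.3037] yaw 84.9 tilt [-0. -0. -1.] q1,7 [0.94 0.39]
shift mm [212.6  67.    3.6] twist -1.473
```

```bash
python3 -m creep '[[[213,67,0],-0.6],[[213,67,0],-0.6],[[213,67,0],-0.6],[[213,67,0],-0.6],[[213,67,0],-0.6]]' >/dev/null
python3 d.py "[.4845,.2847,.25]"
```

```text
t 1.35 pos [ 0.4755 -0.0639  0.3039] yaw 119.3 tilt [ 0.    -0.001 -1.   ] q1,7 [0.71 0.53]
shift mm [299.6 178.5  53.8] twist -0.873
```

```bash
python3 -m creep '[[[300,178,54],-0.6],[[300,178,54],-0.6],[[300,178,54],-0.6],[[300,178,54],-0.6],[[300,178,54],-0.6]]' >/dev/null
python3 d.py "[.4845,.2847,.25]"; python3 -c "
from workcell import manip;print(manip.get_obs()['joint_pos'].round(2))"
```

```text
t 1.77 pos [0.4811 0.1417 0.2718] yaw 153.7 tilt [ 0.001 -0.    -1.   ] q1,7 [0.46 0.63]
shift mm [ 60.5 129.7  21.7] twist -0.273
[ 0.46  0.17 -0.9   1.79  0.14  1.25  0.63]
```

```bash
python3 -m creep '[[[60,130,22],-0.273],[[60,130,22],-0.273],[[60,130,22],-0.273],[[60,130,22],-0.273],[[60,130,22],-0.273]]' >/dev/null
python3 d.py "[.4845,.2847,.25]"; python3 - <<'E'
from h import *
print(manip.get_obs()['joint_pos'].round(2))
a=camera("top");b=camera("side")
np.savez("top2.npz",**a);np.savez("side2.npz",**b)
o=np.zeros((440,800,3),np.uint8)
o[:,:400]=cv2.resize(a["pixels"][80:190,85:185,::-1],(400,440));o[:,400:]=cv2.resize(b["pixels"][160:380,80:280,::-1],(400,440))
cv2.imwrite("pics/c2.png",o)
E
```

```text
t 2.18 pos [0.4842 0.288  0.249 ] yaw 169.4 tilt [-0.003  0.003 -1.   ] q1,7 [0.17 0.53]
shift mm [-0.9 -3.2 -1. ] twist 0.001
[ 0.17  0.39 -0.96  1.66  0.33  1.27  0.53]
```

View pics/c2.png

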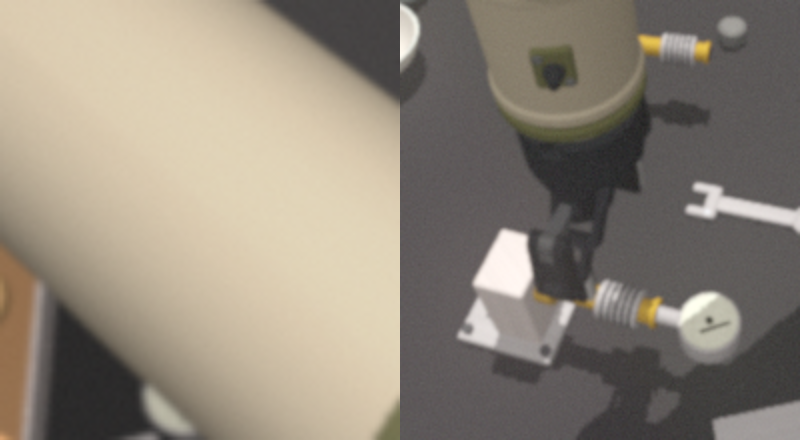

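Side view at 1:2 crop: open fingers at (570,250) above and the sleeve at (620,303), aligned as planned. Descending.

```bash
python3 -m creep '[[[-1,-2,20],0],[[-1,-2,40],0],[[-1,-2,60],0],[[-1,-2,60],0],[[-1,-2,60],0]]'
python3 d.py "[.4845,.2847,.132]"; python3 - <<'E'
from h import *
b=camera("side")
cv2.imwrite("pics/c3.png",cv2.resize(b["pixels"][220:360,80:280,::-1],(800,560)))
E
```

```text
clock: 2.7
position: [0.4872, 0.2792, 0.1899]
ee_rot: [0.097, 0.995, -0.001, -0.0]
ft_force: [-0.2, 0.3, 0.8]
grip_width: 1.001
grasp_force: 0.0
t 2.7 pos [0.4872 0.2792 0.1899] yaw 168.8 tilt [-0.001 -0.001 -1.   ] q1,7 [0.15 0.49]
shift mm [ 3.7  5.  57.9] twist -0.008
```

View pics/c3.png

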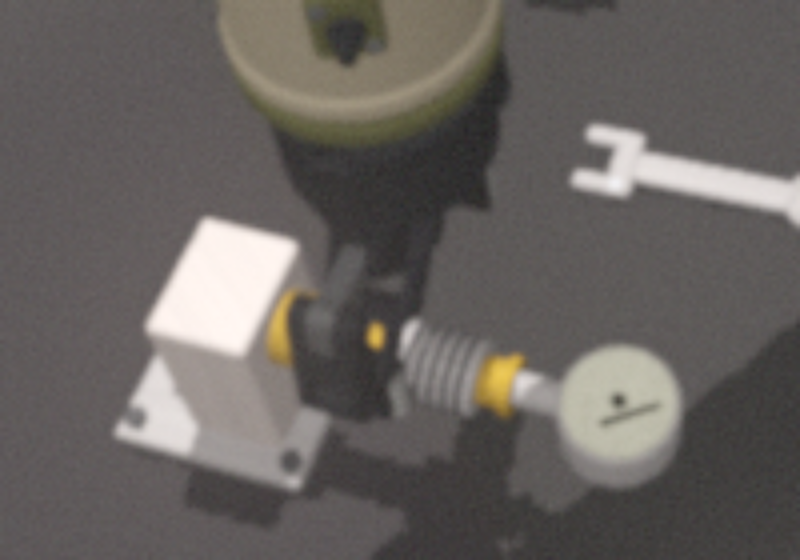

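The fingers look a bit post-ward of the sleeve (350 vs 445 in the crop), so I measure them by depth.

```bash
python3 - <<'E'
from h import *
b=camera("side");P=pts(b);C=b["pixels"].astype(int)
o=manip.get_obs();p=o["position"];print(p)
R=np.array([[.9826,-.186],[.186,.9826]])
Q=P.copy();Q[...,:2]=(P[...,:2]-p[:2])@R.T   # u along pull, v across
dark=(C.max(2)<75)
for z0 in np.arange(.085,.20,.015):
    m=dark&(P[...,2]>z0)&(P[...,2]<z0+.015)&(np.abs(Q[...,:2])<.1).all(-1)
    if m.sum()>5: print(round(z0,3),m.sum(),"u pct",np.percentile(Q[m][:,0],[3,50,97]).round(3),"v",np.percentile(Q[m][:,1],[3,50,97]).round(3))
s=(C.max(2)-C.min(2)<30)&(C.min(2)>110)&(P[...,2]>.075)&(P[...,2]<.1)&(np.abs(Q[...,:2])<.04).all(-1)
print("sleeve",s.sum(),np.percentile(Q[s],[3,50,97],axis=0).round(3).tolist())
E
```

```text
[0.48772111 0.28038976 0.19138855]
0.13 27 u pct [-0.011 -0.005  0.001] v [-0.044 -0.043  0.054]
0.145 29 u pct [-0.011 -0.007 -0.005] v [-0.044  0.052  0.057]
0.16 7 u pct [-0.011 -0.007 -0.006] v [0.051 0.053 0.056]
0.175 163 u pct [-0.013 -0.009  0.008] v [-0.067  0.067  0.074]
0.19 215 u pct [-0.017 -0.01   0.009] v [-0.068  0.039  0.073]
sleeve 300 [[-0.039, -0.004, 0.083], [-0.006, 0.009, 0.094], [0.012, 0.019, 0.097]]
```

Depth shows the fingers are in fact centred on the TCP, so the offset was parallax. Continuing down with the small correction.

```bash
python3 -m creep '[[[3,4,15],0],[[3,4,30],0],[[3,4,40],0],[[3,4,40],0],[[3,4,40],0]]'
python3 d.py "[.4845,.2847,.132]"; sleep 0;python3 -m creep '[[[0,0,0],0],[[0,0,0],0]]'; python3 d.py "[.4845,.2847,.132]"
```

```text
clock: 3.22
position: [0.4847, 0.2853, 0.15]
ee_rot: [0.096, 0.995, -0.0, -0.0]
ft_force: [-0.3, 0.1, -0.0]
grip_width: 0.996
grasp_force: 0.0
t 3.22 pos [0.4847 0.2853 0.15  ] yaw 169.0 tilt [-0. -0. -1.] q1,7 [0.12 0.45]
shift mm [ 0.1 -0.6 18. ] twist -0.006
clock: 3.38
position: [0.4852, 0.2856, 0.1508]
ee_rot: [0.096, 0.995, 0.0, 0.001]
ft_force: [-0.4, 0.8, -0.1]
grip_width: 0.996
grasp_force: 0.0
t 3.38 pos [0.4852 0.2856 0.1508] yaw 168.9 tilt [ 0.001  0.    -1.   ] q1,7 [0.12 0.45]
shift mm [ 0.5 -1.  18.8] twist -0.006
```

```bash
python3 -m creep '[[[0,-1,10],0],[[0,-1,18],0],[[0,-1,18],0]]' && python3 -m creep '[[[0,0,0],0],[[0,0,0],0],[[0,0,0],0],[[0,0,0],0],[[0,0,0],0]]' 0.3 30 && python3 -m creep '[[[0,0,0],0],[[0,0,0],0],[[0,0,0],0],[[0,0,0],0],[[0,0,0],0]]'; python3 - <<'E'
from h import *
b=camera("side")
cv2.imwrite("pics/c4.png",cv2.resize(b["pixels"][220:360,80:280,::-1],(800,560)))
E
```

```text
clock: 3.63
position: [0.484, 0.2835, 0.1301]
ee_rot: [0.096, 0.995, -0.001, -0.001]
ft_force: [-0.5, -0.5, -0.3]
grip_width: 1.003
grasp_force: 0.0
clock: 4.05
position: [0.4848, 0.2852, 0.1325]
ee_rot: [0.096, 0.995, 0.001, 0.0]
ft_force: [1.0, 0.8, -0.9]
grip_width: 0.366
grasp_force: 30.7
clock: 4.47
position: [0.4848, 0.2851, 0.1325]
ee_rot: [0.096, 0.995, 0.001, 0.0]
ft_force: [2.3, 5.3, 2.3]
grip_width: 0.363
grasp_force: 30.9
```

View pics/c4.png

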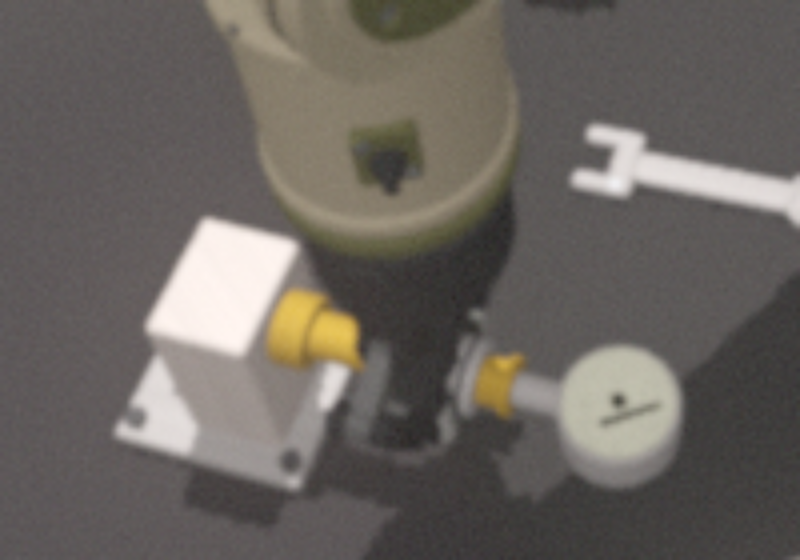

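The sleeve is between the pads (opening 31 mm), with its front rim visible at (468,375) and the gauge at (620,410). Now the pull.

```bash
python3 -m creep '[[[0,0,0],0],[[0,0,0],0],[[-3,0,0],0],[[-6,0,0],0],[[-9,0,0],0]]' 0.3 70 && python3 -m creep '[[[-3,0,0],0],[[-6,0,0],0],[[-8,0,0],0],[[-8,0,0],0]]'; python3 d.py "[.4848,.2851,.1325]"
```

```text
clock: 4.93
position: [0.4919, 0.2839, 0.1326]
ee_rot: [0.095, 0.995, 0.0, -0.001]
ft_force: [-10.9, 4.0, 12.1]
grip_width: 0.355
grasp_force: 69.5
clock: 5.27
position: [0.4994, 0.2825, 0.1325]
ee_rot: [0.095, 0.995, 0.0, -0.002]
ft_force: [-11.3, 3.1, 13.5]
grip_width: 0.355
grasp_force: 69.7
t 5.27 pos [0.4994 0.2825 0.1325] yaw 169.1 tilt [-0.003  0.    -1.   ] q1,7 [0.1  0.46]
shift mm [14.8 -0.2  0.1] twist -0.004
```

```bash
python3 -m creep '[[[-2,0,0],0],[[-4,0,0],0],[[-4,0,0],0]]'; python3 d.py "[.4848,.2851,.1325]"
```

```text
clock: 5.52
position: [0.5012, 0.2822, 0.1325]
ee_rot: [0.095, 0.996, -0.001, -0.003]
ft_force: [-21.2, 2.7, 19.9]
grip_width: 0.354
grasp_force: 70.4
t 5.52 pos [0.5012 0.2822 0.1325] yaw 169.1 tilt [-0.007 -0.001 -1.   ] q1,7 [0.1  0.46]
shift mm [16.6 -0.2  0.1] twist -0.003
```

At the stop (16.6 mm, force jumped to 21 N). Hold about a second, then release.

```bash
python3 -m creep '[[[0,0,0],0],[[0,0,0],0],[[0,0,0],0],[[0,0,0],0],[[0,0,0],0]]' && python3 -m creep '[[[0,0,0],0],[[0,0,0],0],[[0,0,0],0],[[0,0,0],0],[[0,0,0],0]]' && python3 -m creep '[[[0,0,0],0],[[0,0,0],0]]' && python3 -m creep '[[[0,0,0],0],[[0,0,0],0],[[0,0,0],0],[[0,0,0],0],[[0,0,0],0]]' 1 && python3 -m creep '[[[0,0,0],0],[[0,0,-10],0],[[0,0,-30],0],[[0,0,-60],0],[[0,0,-90],0]]'; python3 -m creep '[[[0,0,-30],0],[[0,0,-60],0],[[0,0,-60],0]]';python3 - <<'E'
from h import *
b=camera("side")
cv2.imwrite("pics/c5.png",cv2.resize(b["pixels"][220:360,80:280,::-1],(800,560)))
E
```

```text
clock: 5.93
position: [0.5012, 0.2822, 0.1325]
ee_rot: [0.095, 0.996, -0.001, -0.003]
ft_force: [-20.8, 2.3, 20.0]
grip_width: 0.353
grasp_force: 70.4
clock: 6.35
position: [0.5012, 0.2822, 0.1325]
ee_rot: [0.095, 0.996, -0.001, -0.003]
ft_force: [-20.5, 1.6, 20.5]
grip_width: 0.357
grasp_force: 70.4
clock: 6.52
position: [0.5011, 0.2822, 0.1325]
ee_rot: [0.095, 0.996, -0.001, -0.003]
ft_force: [-20.9, 1.8, 20.1]
grip_width: 0.356
grasp_force: 70.4
clock: 6.93
position: [0.5055, 0.2797, 0.1318]
ee_rot: [0.097, 0.995, -0.0, -0.0]
ft_force: [-0.3, -0.6, 0.0]
grip_width: 0.995
grasp_force: 0.0
clock: 7.35
position: [0.5048, 0.2802, 0.2233]
ee_rot: [0.096, 0.995, -0.0, -0.001]
ft_force: [1.4, 0.4, 0.9]
grip_width: 0.997
grasp_force: 0.0
clock: 7.6
position: [0.5064, 0.282, 0.2887]
ee_rot: [0.096, 0.995, 0.002, 0.004]
ft_force: [-1.4, 0.6, 0.6]
grip_width: 0.999
grasp_force: 0.0
```

View pics/c5.png

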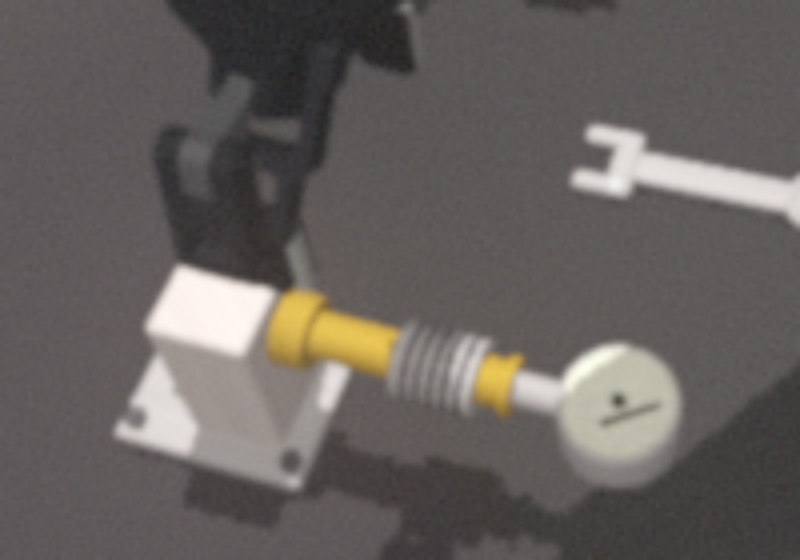

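The sleeve (390–490, 370) is fully forward again against the mouth, the gauge at (620,410) hasn't moved, and the gripper is clear above. Handing in.

```bash
python3 -m creep '[[[0,0,0],0],[[0,0,0],0],[[0,0,0],0]]' >/dev/null; python3 -c "
from workcell import manip;print(manip.hand_in())"
```

```text
the job is handed in; nothing more can be done
None
```

I pulled the gauged coupler's sleeve back to its stop, held it there for about a second and released it; the last picture shows it fully forward again. I didn't touch the other coupler, and the job is handed in at about 8 s.

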